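# Shut and lock the clean-out hatch of the tile press feed box

## Robot

A 7-joint arm with a two-finger parallel gripper is mounted at the origin on the work surface. World frame = base frame: x ahead of the robot, y to its left, z up, the work surface at z = 0. Lengths are in m, angles in degrees, forces in N, time in s.
With the tool pointing down it reaches from about 0.4 to 0.925 m from the base axis. Payload 5.6 kg.
Tool frame: the origin (TCP) lies midway between the tips of the shut fingers; the grasp point (between the pads) lies 19 mm behind it (arm.grip_depth is the distance from the TCP to the grasp point, in m); z points along the fingers, y is the direction in which the jaws open and shut (so a half turn about z gives the same grasp; the last joint's range is limited). The gripper opens to 85 mm and grips with 20 to 120 N. Pads are 22 mm wide; open, the fingers measure 114 mm over their backs; the gripper's body (76 mm by 85 mm) begins 54 mm behind the grasp point. The pads swing forward as they close: fully open they stand 13 mm farther back than shut.
Start: joints at [-66.005, 26.786, -0.665, 91.828, 0.344, 61.387, -3.226], TCP at [0.29, 0.582, 0.197] pointing down, gripper open.
Joint ranges: [-144.91, 144.91], [-17.63, 115.5], [-89.93, 88.59], [15.96, 139.68], [-74.01, 254.01], [8.47, 105.57], [-167.45, 167.45]. Speed limits (degrees/s): [147.25, 147.25, 180, 180, 180, 180, 180].

## Interface

Orientations are given as a 3x3 rotation matrix whose columns are the frame's x, y, z axes.
In Python, from plant import arm, viewer, search_frame gives the robot as it stands. The module is installed in compiled form; this text tells all that it offers.
- The arm moves only by the shell command python3 -m creep 'ROWS' [FORCE]. ROWS is JSON, a list of rows, each an object with "translation": the shift along the world's x, y, z in m, a list of three; "twist": the turn, a rotation vector about the world's x, y, z in rad, a list of three; "grip": the closure in counts, from 0 (fully open) to 255 (shut). In form: [{"translation": [x, y, z], "twist": [wx, wy, wz], "grip": grip}, ...]. A call has 1 to 12 rows; each row shifts and turns the commanded pose from where the row before left it; what a row does not reach is not made up. A row lasts 1/8 s, in which the tool goes at most 62.5 mm and 10.7 degrees, less where a joint would pass 70% of its speed; a pose out of reach is approached as far as the arm can. A call is refused whole if a number of a shift passes 0.0625 or a number of a turn 0.188, either way. A call with a gripper value outside its range is refused whole. The fingers move at their own pace and stop on an object; FORCE is the grip in N (left out, the last holds). Time passes only in rows, so rows that do not move let the fingers close. It gives the time, the measured TCP pose, the force and the opening at its end, in the units of the state.
- arm.observe(): the state, without advancing time (a new reading comes with each control period).
- viewer.camera(name): name is "scene" or "top"; returns a dict with "color" (400x640x3 uint8, blue, green, red), "vertical_fov" (degrees; the focal length in pixels is half the picture's height over the tangent of half this angle, whatever the lens; pixels are square), "cx", "cy" (the principal point, pixels), "R" (3x3) and "t" (3): a world point X has camera coordinates R X + t. Camera axes: x right, y down, z forward; pixel columns grow to the right and rows downward; lengths in m; the calibration is good to about 2 mm. A picture is of the moment at which its call begins. There is no depth.
- arm.hand_in(): hands the job in, once; it reports no verdict.
Trained networks look in a picture, given as the dict that the camera call returned (one of the last four; its "shot" number tells which), for a name from the list of things; names that differ only in an ending like _2 or _b are one class to them, and where a whole thing is asked for, a point or a joint stands for the part that bears it (a point fixed in the world has none). Each returns a list of dicts, best first, with "score" (0 to 1); they miss things now and then, are a little off and sometimes report something else, mostly with a low value. They report only what shows in the picture. A call takes as long as a camera call.
- search_frame(picture, query): "rect" ([left, top, right, bottom] in pixels, round what is visible of it).
The state is a dict: "time_s": time; "qpos": joint angles; "qd": joint speeds; "tau": joint torques, N m; "tool_pos": TCP position; "eef_rot": TCP orientation; "force": force on the tool from outside, world axes, zero at the start; "moment": the same for the moment, N m; "gripper_width": opening from 0.0 (shut) to 1.0 (fully open).
Only numpy, scipy, OpenCV 4.12 (cv2) and the standard library are available. Lean on these libraries where they do the work, as an engineer would, in place of code of your own. Each camera call takes 0.05 s, during which the arm holds its last target. There are 200 camera calls.

## Task

Slide the hatch on top of the grey feed box fully home against its end stop, then press its wing-headed quarter-turn stud down and turn it ninety degrees clockwise (seen from above) until its cam catches, and let go so that the head stays down and turned. Press slowly, only until you feel it bottom, and turn with feeling, because the catch below bends if the stud is forced against it, and leave the loose things around in their places.

Things in the scene. Friction and masses are not known exactly. Their poses are not given: they have to be found in the camera images.
- feedbox: Fixed grey sheet-steel feed box, 220 by 300 mm, flat deck 90 mm above the table. Origin at table level; the box spans x -85 to +135, y -185 to +115 mm from it, yaw within 25 degrees. On the deck: two steel guide rails along y at x = -56 and +56 mm, 11.5 mm high; a 10 mm high end stop across at y = 82 mm; on the +x side a loose white tile, to be left there.
- hatch_mid (a point): Point on the top face of the hatch (96.5 mm above the table), over the box origin when the hatch is home. The hatch is an aluminium plate, x -50 to +50 and y -75 to +80 mm from here, 6 mm thick, that slides along the box's y between the rails and closes toward +y. Drag about 3 N (varies); it stays where left and can be drawn along by the stud's wing head.
- hatch (a joint): How far the hatch is open, m: 0 = home against the end stop, up to 0.11. It must be home to about 1 mm: otherwise the stud's cross pin lands on the deck after 1 to 3 mm of pressing (or beside its slot) instead of going down through the slot.
- slot_mouth (a point): Centre of the dark slot in the deck (26 mm along the box's x, 7 mm along y) that the stud's cross pin enters, at deck height, at x = 0, y = 60 mm of the box. The stud stands over it when the hatch is home.
- stud_head (a point): Middle of the black wing head of the stud on the hatch, on its vertical axis. The wing is a bar 42 mm long (point x), 12 mm thick (point y), 24 mm tall, flat-sided, on an 11 mm round neck. Sprung up, its middle is 45 mm above the hatch top and its underside 33 mm. It stands 60 mm to +y of hatch_mid. The axes turn with it: unturned, the bar lies along the box's x; locked, along the box's y.
- press (a joint): How far the stud is down, m: 0 = sprung up. Spring: about 4 N at the top, 0.15 N more per mm. The catch below sits at an unmeasured depth, different each time: the pin is free to turn only once the stud is 14 to 23 mm down; a rigid floor follows just 1.5 mm lower (15.5 to 24.5 mm) and bends above 18 N. Let go when turned, it springs up 2.5 to 4 mm into a groove and stays 11 to 21 mm down.
- turn (a joint): Angle of the stud, rad: 0 = unturned, grows clockwise seen from above, 1.57 = locked. The groove of the catch holds it with up to 0.18 rad of play either way; end stops at -0.12 and 1.78. Turning takes about 0.05 N m. Until the stud is deep enough, the pin is held between its slot walls and must not be forced round (40 N at the pin, about 0.3 N m, is too much).

How it is judged (in metres and radians):
On the way, in this order (a step that is already met when the one before it is completed fails the run):
1. the hatch is home against its end stop, within 1.5 mm, with the stud still up (value of joint hatch below 0.0015 m and value of joint press below 0.003 m), for 0.1 s.
2. with the hatch home the stud is pressed down at least 10 mm, still unturned (value of joint hatch below 0.003 m and value of joint press above 0.01 m and value of joint turn below 0.3 rad), for 0.05 s.
At the end, for the whole second after the job is handed in: The hatch is home within 3 mm; the stud is turned 1.37 to 1.78 rad clockwise, still at least 10 mm down, its cam sprung up into the groove of the catch, and at rest (value of joint hatch below 0.003 m and value of joint turn between 1.37 and 1.78 rad and value of joint press above 0.01 m and z of pin in the frame of catch above -0.0084 m and velocity of joint turn between -0.05 and 0.05 rad/s); the robot touches nothing.
It fails at once if the stud is pressed onto the floor of the catch with more than 18 N (contact force between pin and floor above 18 N).
It fails at once if the stud's cross pin is forced against its slot or lugs with more than 40 N (contact force between pin and anything else above 40 N).
It fails at once if a loose thing (sample tile, oil can, wrench, brush, steel disc, tile stack) is moved by more than 30 mm (distance of any of sample_tile, oil_can, wrench, bench_brush, punch_disc, tile_stack from where it was at the start of the episode above 0.03 m).
It also fails if it takes over 51 s, if anything falls off the work surface, if the arm or the gripper's body presses on something with over 40 N, if the wrist force passes 120 N, or if a joint passes its speed limit or range.

## Working session

There is one attempt and no reset: what is moved stays moved. The work goes in short steps, Python scripts to look and compute and a shell command to move; the robot and the scene stay as the last step left them, time stands still between calls to the robot, and variables do not carry over. Pictures are saved under pics/ and viewed, about 8 in all and at most 12, crops included, and the job is handed in when it is done.

```bash
mkdir -p pics; python3 - <<'E'
from plant import arm, viewer, search_frame
import cv2, numpy as np
o=arm.observe(); print({k:np.round(v,3).tolist() for k,v in o.items()})
for n in ("scene","top"):
    p=viewer.camera(n); cv2.imwrite(f"pics/{n}0.png",p["color"])
    print(n,p["vertical_fov"],p["cx"],p["cy"],np.round(p["R"],4).tolist(),np.round(p["t"],4).tolist())
    for q in ("feedbox","hatch","stud_head","slot_mouth"):
        print(q,[(round(d["score"],2),np.round(d["rect"]).tolist()) for d in search_frame(p,q)[:2]])
E
```

```text
{'time_s': 0.0, 'qpos': [-66.004, 26.835, -0.665, 91.884, 0.343, 61.388, -3.226], 'qd': [0.135, -0.065, 0.033, -0.041, 0.008, -0.006, -0.057], 'tau': [0.001, -53.238, 0.022, -25.131, 0.011, 0.008, -0.0], 'tool_pos': [0.289, 0.581, 0.196], 'eef_rot': [[-0.895, 0.446, -0.001], [0.446, 0.895, -0.002], [-0.0, -0.002, -1.0]], 'force': [0.144, -0.538, -0.841], 'moment': [0.035, -0.007, 0.064], 'gripper_width': 1.0}
scene 49.12540657952047 324.00889069262746 202.33882621224294 [[-0.7938, 0.6078, -0.0206], [0.3272, 0.3983, -0.8569], [-0.5126, -0.6869, -0.5151]] [0.4034, -0.0991, 1.0505]
feedbox [(0.66, [197.0, 152.0, 354.0, 314.0])]
hatch [(0.73, [270.0, 163.0, 296.0, 197.0]), (0.64, [244.0, 158.0, 312.0, 208.0])]
stud_head [(0.83, [268.0, 163.0, 294.0, 179.0])]
slot_mouth [(0.76, [196.0, 152.0, 361.0, 318.0])]
top 49.33180087272637 321.2272648804825 202.8920156601448 [[0.0069, -0.9993, 0.0371], [-0.9839, -0.0134, -0.1782], [0.1786, -0.0352, -0.9833]] [0.0448, 0.5726, 0.6802]
feedbox [(0.8, [276.0, 94.0, 496.0, 292.0])]
hatch [(0.83, [356.0, 164.0, 467.0, 260.0]), (0.53, [374.0, 179.0, 394.0, 208.0])]
stud_head [(0.71, [376.0, 179.0, 392.0, 210.0])]
slot_mouth [(0.83, [275.0, 95.0, 497.0, 288.0]), (0.54, [358.0, 165.0, 470.0, 259.0])]
```

```bash
python3 - <<'E'
import cv2
a=cv2.imread("pics/top0.png")[80:310,260:520]; cv2.imwrite("pics/topc.png",cv2.resize(a,None,fx=2.6,fy=2.6,interpolation=cv2.INTER_CUBIC))
E
```

```text
(no output)
```

View pics/scene0.png

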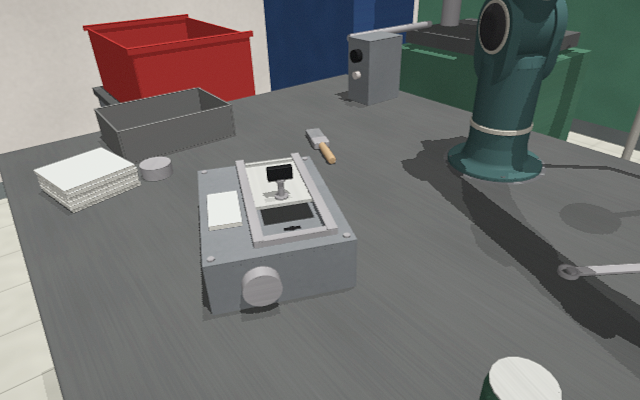

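View pics/top0.png

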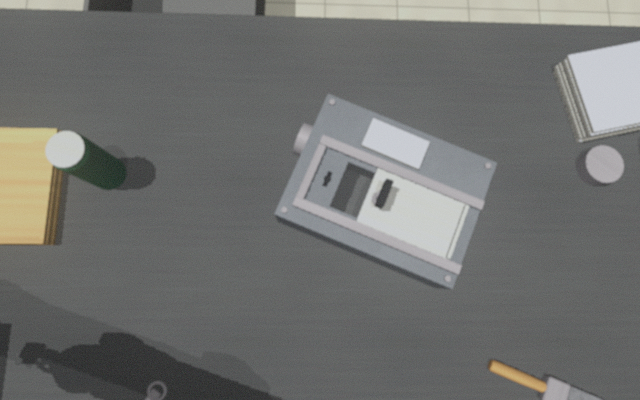

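Scene: the box has the hatch about half open, with the slot toward the viewer at (292,228). Top view: deck corners are near (332,95), (496,162), (452,288) and (276,214). The wing is at (385,194), and the slot at (327,178). I'll zoom in for precision.

View pics/topc.png

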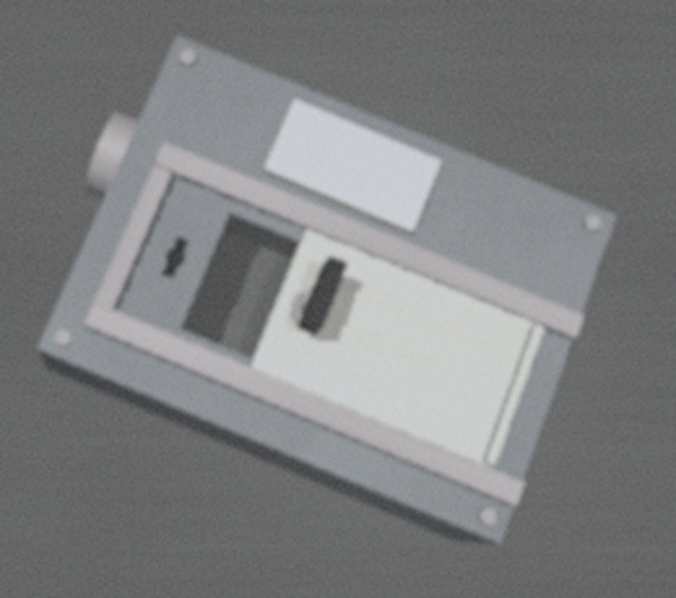

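```bash
cat > h.py <<'E'
import numpy as np, cv2
from scipy.optimize import least_squares
def cam(p):
    f=200/np.tan(np.radians(p["vertical_fov"]/2)); return f,p["cx"],p["cy"],np.array(p["R"]),np.array(p["t"])
def ray(p,u,v,z):
    f,cx,cy,R,t=cam(p); d=R.T@np.array([(u-cx)/f,(v-cy)/f,1]); c=-R.T@t
    return c+d*(z-c[2])/d[2]
def proj(p,X):
    f,cx,cy,R,t=cam(p); q=np.asarray(X)@R.T+t; return q[...,:2]/q[...,2:]*f+[cx,cy]
E
python3 - <<'E'
from h import *
from plant import viewer
T=viewer.camera("top");S=viewer.camera("scene")
px=np.array([(180,38),(614,214),(500,543),(40,347),(175,258)])/2.6+[260,80]
b=np.array([(135,115),(135,-185),(-85,-185),(-85,115),(0,60)])/1e3
W=np.array([ray(T,*q,.09) for q in px])
def tf(a,P): c,s=np.cos(a[2]),np.sin(a[2]); return P@np.array([[c,s],[-s,c]])+a[:2]
r=least_squares(lambda a:(tf(a,b)-W[:,:2]).ravel(),[.6,0,0]); print("pose",r.x,np.degrees(r.x[2]));print(np.round((tf(r.x,b)-W[:,:2])*1e3,1))
for y in (.01,.03,.05,.0,-.02,-.04,):pass
sp=np.r_[tf(r.x,b[4:])[0],.09];print("slot",sp,"in scene",proj(S,sp),"reach",np.hypot(*sp[:2]))
inv=lambda P:(P[:2]-r.x[:2])@np.array([[np.cos(r.x[2]),-np.sin(r.x[2])],[np.sin(r.x[2]),np.cos(r.x[2])]])
for q in ((302,230),(253,362)): print("edge",inv(ray(T,*(np.array(q)/2.6+[260,80]),.0965)))
print("head",inv(ray(T,384,194,.1415+.006)))
print("head scene",inv(ray(S,279.5,173,.1415)))
E
```

```text
pose [ 0.58113364 -0.01347831 -0.38965535] -22.32560676342171
[[ 1.7  1.6]
 [-0.7 -1.7]
 [-0.3 -0.4]
 [-0.9  1.1]
 [ 0.3 -0.6]]
slot [0.60392582 0.04202409 0.09      ] in scene [289.62193509 227.40090856] reach 0.6053861718081122
edge [ 0.04519908 -0.00503257]
edge [-0.04282221 -0.00773261]
head [-0.00195889 -0.02708192]
head scene [-0.00309166 -0.02332277]
```

Everything agrees: box yaw is −22.3°, the hatch is about 86 mm open, and the head is near world (0.570, −0.037). Moving above it with the jaws aligned to the box's y.

```bash
python3 -m creep '[{"translation":[0.0255,-0.056,0.001],"twist":[0,0,0.007],"grip":0},{"translation":[0.0255,-0.056,0.001],"twist":[0,0,0.007],"grip":0},{"translation":[0.0255,-0.056,0.001],"twist":[0,0,0.007],"grip":0},{"translation":[0.0255,-0.056,0.001],"twist":[0,0,0.007],"grip":0},{"translation":[0.0255,-0.056,0.001],"twist":[0,0,0.007],"grip":0},{"translation":[0.0255,-0.056,0.001],"twist":[0,0,0.007],"grip":0},{"translation":[0.0255,-0.056,0.001],"twist":[0,0,0.007],"grip":0},{"translation":[0.0255,-0.056,0.001],"twist":[0,0,0.007],"grip":0},{"translation":[0.0255,-0.056,0.001],"twist":[0,0,0.007],"grip":0},{"translation":[0.0255,-0.056,0.001],"twist":[0,0,0.007],"grip":0},{"translation":[0.0255,-0.056,0.001],"twist":[0,0,0.007],"grip":0},{"translation":[0,0,0],"twist":[0,0,0],"grip":0}]' 60
python3 - <<'E'
from h import *
from plant import arm,viewer
o=arm.observe();print(np.round(o["tool_pos"],4),np.round(o["qpos"],1),np.round(o["eef_rot"],3).tolist())
a=[viewer.camera("scene")["color"][90:260,180:380],viewer.camera("top")["color"][110:280,300:500]]
cv2.imwrite("pics/above.png",np.vstack([cv2.resize(x,None,fx=1.7*2,fy=1.7*2)[:, :680] for x in a])[::2,::1] if 0 else np.hstack([cv2.resize(x,(400,340)) for x in a]))
E
```

```text
time_s: 2.1
tool_pos: [0.5713, -0.0404, 0.2079]
eef_rot: [[-0.923, 0.384, 0.001], [0.384, 0.923, -0.003], [-0.002, -0.002, -1.0]]
force: [-0.5, 0.7, -0.2]
gripper_width: 1.001
[ 0.5713 -0.0404  0.2079] [-13.1  18.7  17.1 103.3  -6.1  58.8  73.7] [[-0.923, 0.384, 0.001], [0.384, 0.923, -0.003], [-0.002, -0.002, -1.0]]
```

View pics/above.png

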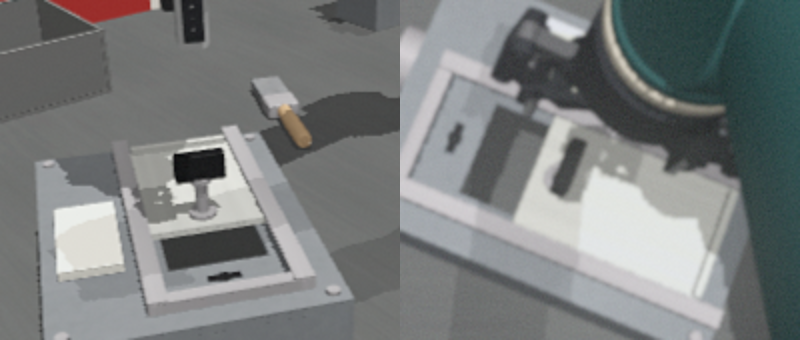

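Scene crop: the head is clear, at full (279,173), and a finger shows above it at about (275,100). Top crop: the gripper hides little of the head. I'll check the TCP's projection.

```bash
python3 - <<'E'
from h import *
from plant import arm,viewer
T=viewer.camera("top");S=viewer.camera("scene")
o=arm.observe();p=np.array(o["tool_pos"]);R=np.array(o["eef_rot"])
for s in (-.045,0,.045):
    X=p+R[:,1]*s-R[:,2]*.013; print(s,proj(S,X),proj(T,X))
print(proj(T,[.5703,-.0371,.15]),proj(S,[.5703,-.0371,.1415]))
t=T["color"][100:300,300:500]; s=S["color"][40:240,180:380]
cv2.imwrite("pics/a2.png",cv2.resize(np.hstack([s,t]),(800,400)))
E
```

```text
-0.045 [271.10490114 117.49043775] [422.1540446  195.38285118]
0 [276.04145481 127.24388349] [389.89388328 182.2518876 ]
0.045 [281.56284811 138.15283203] [357.8042177  169.19032148]
[383.82267253 192.80374772] [277.97150798 172.46099145]
```

View pics/a2.png

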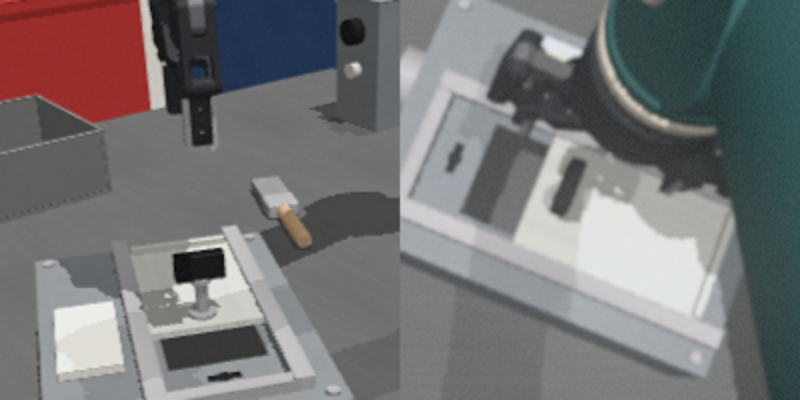

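The finger tip appears at scene (280,114), but the projection says (281,138). That puts the tips about 40 mm higher than the stated geometry. I'll go down 40 mm, still clear of the head, and look again.

```bash
python3 -m creep '[{"translation":[-0.0005,0.0015,-0.02],"twist":[0,0,0],"grip":0},{"translation":[-0.0005,0.0015,-0.02],"twist":[0,0,0],"grip":0},{"translation":[0,0,0],"twist":[0,0,0],"grip":0},{"translation":[0,0,0],"twist":[0,0,0],"grip":0}]' 60
python3 - <<'E'
from h import *
from plant import arm,viewer
T=viewer.camera("top");S=viewer.camera("scene")
o=arm.observe();p=np.array(o["tool_pos"]);R=np.array(o["eef_rot"])
s=S["color"].copy(); t=T["color"].copy()
s=cv2.resize(s[60:220,200:360],(640,640),interpolation=cv2.INTER_CUBIC); 
for k in (-.0425,0,.0425):
    X=p+R[:,1]*k-R[:,2]*.013; u,v=proj(S,X); print(k,u,v,proj(T,X)); cv2.circle(s,(int((u-200)*4),int((v-60)*4)),4,(0,0,255),1)
u,v=proj(S,p);cv2.circle(s,(int((u-200)*4),int((v-60)*4)),4,(0,255,0),1)
cv2.imwrite("pics/a3.png",s[:600])
E
```

```text
time_s: 2.8
tool_pos: [0.5696, -0.0302, 0.1684]
eef_rot: [[-0.927, 0.374, 0.001], [0.374, 0.927, 0.0], [-0.001, 0.001, -1.0]]
force: [-0.2, -0.7, 0.4]
gripper_width: 0.997
-0.0425 273.9017233763817 140.8125415752812 [411.80294249 200.21069388]
0 278.5388403989383 150.96880559979667 [383.29873322 188.53739956]
0.0425 283.67839844778905 162.22552141256116 [354.92812877 176.91882027]
```

View pics/a3.png

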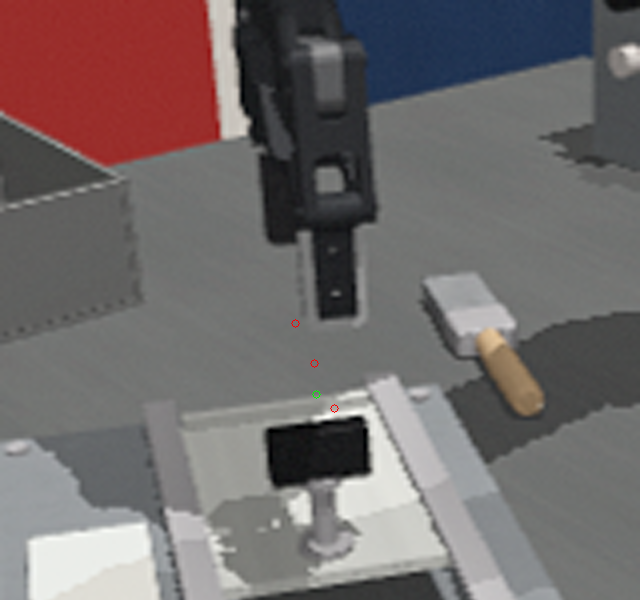

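The front tip, at crop (338,320), is about 21 px above its predicted marker, again roughly 40 mm high. Shutting the fingers here, clear of the head, gives an unambiguous TCP check in both cameras.

```bash
python3 -m creep '[{"translation":[0,-0.006,0],"twist":[0,0,0],"grip":255},{"translation":[0,0,0],"twist":[0,0,0],"grip":255},{"translation":[0,0,0],"twist":[0,0,0],"grip":255},{"translation":[0,0,0],"twist":[0,0,0],"grip":255},{"translation":[0,0,0],"twist":[0,0,0],"grip":255},{"translation":[0,0,0],"twist":[0,0,0],"grip":255}]' 60
python3 - <<'E'
from h import *
from plant import arm,viewer
T=viewer.camera("top");S=viewer.camera("scene")
o=arm.observe();p=np.array(o["tool_pos"]);print(p,o["gripper_width"])
o=[]
for C,x,y in ((S,220,80),(T,330,140)):
    s=cv2.resize(C["color"][y:y+100,x:x+100],(400,400),interpolation=cv2.INTER_CUBIC)
    u,v=proj(C,p);print(u,v);cv2.circle(s,(int((u-x)*4),int((v-y)*4)),4,(0,255,0),1);o.append(s)
cv2.imwrite("pics/a4.png",np.hstack(o))
E
```

```text
time_s: 3.65
tool_pos: [0.5691, -0.037, 0.1676]
eef_rot: [[-0.927, 0.375, -0.0], [0.375, 0.927, 0.0], [0.0, 0.0, -1.0]]
force: [-0.6, 0.2, 1.2]
gripper_width: 0.002
[ 0.56915403 -0.0370581   0.16756119] -0.00010658961455917725
277.3725650383257 157.6826373869692
386.01504633583136 191.10837514840503
```

View pics/a4.png

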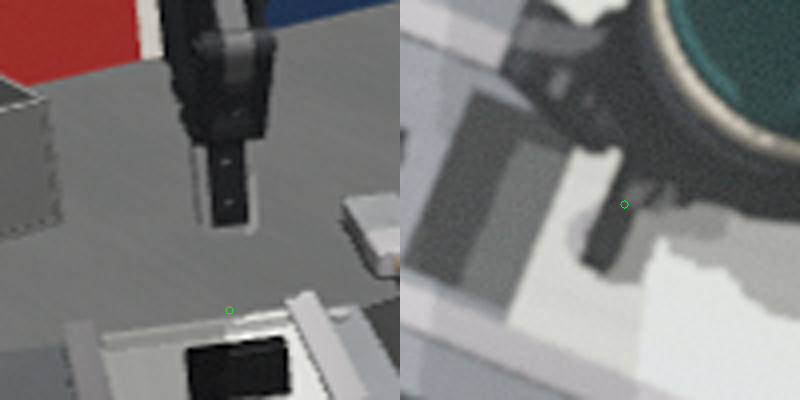

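```bash
python3 - <<'E'
from h import *
from plant import viewer
T=viewer.camera("top");S=viewer.camera("scene");p=np.array([.5692,-.037,.1676])
x=lambda C:-np.array(C["R"]).T@C["t"]
print(x(S),x(T))
for d in ([0,0,.02],[0,0,.036],[0,0,.04],[0,-.03,0],[0,-.05,0],[-.04,0,0],[-.03,-.03,0]): print(d,proj(S,p+d),proj(T,p+d))
E
```

```text
[0.89116927 0.51589048 0.46447578] [0.44164401 0.07642421 0.76917419]
[0, 0, 0.02] [276.40457178 146.10268961] [388.64531424 188.08941245]
[0, 0, 0.036] [275.61463853 136.58766053] [390.90811852 185.55972484]
[0, 0, 0.04] [275.41415079 134.17271378] [391.4930349  184.90582131]
[0, -0.03, 0] [267.59609844 151.68235544] [406.94834266 191.37426788]
[0, -0.05, 0] [261.38855222 147.8712596 ] [420.88835119 191.57621377]
[-0.04, 0, 0] [298.04121156 150.98059241] [386.53765106 218.97772741]
[-0.03, -0.03, 0] [282.9802941  146.88924183] [407.54853114 212.21044384]
```

Both cameras put the shut tips about 35 mm above the reported TCP, while the xy position agrees. I'll test it by touch: open, go down to a reported 0.132 and close. The opening will tell, because 12 mm means the reported height is right.

```bash
python3 -m creep '[{"translation":[0.001,0,0],"twist":[0,0,0.008],"grip":0},{"translation":[0,0,0],"twist":[0,0,0],"grip":0},{"translation":[0,0,0],"twist":[0,0,0],"grip":0},{"translation":[0,0,0],"twist":[0,0,0],"grip":0},{"translation":[0,0,-0.009],"twist":[0,0,0],"grip":0},{"translation":[0,0,-0.009],"twist":[0,0,0],"grip":0},{"translation":[0,0,-0.009],"twist":[0,0,0],"grip":0},{"translation":[0,0,-0.009],"twist":[0,0,0],"grip":0},{"translation":[0,0,0],"twist":[0,0,0],"grip":0}]' 60
python3 -m creep '[{"translation":[0,0,0],"twist":[0,0,0],"grip":255},{"translation":[0,0,0],"twist":[0,0,0],"grip":255},{"translation":[0,0,0],"twist":[0,0,0],"grip":255},{"translation":[0,0,0],"twist":[0,0,0],"grip":255},{"translation":[0,0,0],"twist":[0,0,0],"grip":255},{"translation":[0,0,0],"twist":[0,0,0],"grip":255}]' 30
python3 - <<'E'
from h import *
from plant import viewer
S=viewer.camera("scene")["color"]
T=viewer.camera("top")["color"]
cv2.imwrite("pics/a5.png",np.hstack([cv2.resize(S[100:220,220:340],(400,400)),cv2.resize(T[140:260,330:450],(400,400))]))
E
```

```text
time_s: 4.97
tool_pos: [0.5695, -0.0371, 0.1305]
eef_rot: [[-0.93, 0.368, -0.002], [0.368, 0.93, -0.0], [0.002, -0.001, -1.0]]
force: [-0.5, 0.6, 1.0]
gripper_width: 1.001
time_s: 5.72
tool_pos: [0.5702, -0.0371, 0.1316]
eef_rot: [[-0.93, 0.368, 0.0], [0.368, 0.93, 0.0], [-0.0, 0.0, -1.0]]
force: [0.0, 0.4, -0.3]
gripper_width: -0.001
```

View pics/a5.png

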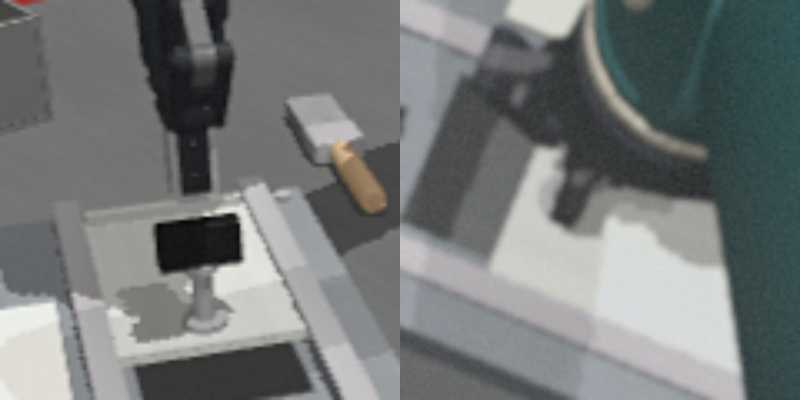

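The fingers shut to 0 above the head, with tips at scene (279,158) and the head below at (280,172). So the true tips are about 35 mm above the reported TCP, and the lateral alignment is good. Open, go down another 34 mm while watching the force, then close.

```bash
python3 -m creep '[{"translation":[0,0,0],"twist":[0,0,0.005],"grip":0},{"translation":[0,0,0],"twist":[0,0,0.005],"grip":0},{"translation":[0,0,0],"twist":[0,0,0],"grip":0},{"translation":[0,0,0],"twist":[0,0,0],"grip":0},{"translation":[0,0,-0.008],"twist":[0,0,0],"grip":0},{"translation":[0,0,-0.008],"twist":[0,0,0],"grip":0},{"translation":[0,0,-0.008],"twist":[0,0,0],"grip":0},{"translation":[0,0,-0.008],"twist":[0,0,0],"grip":0},{"translation":[0,0,0],"twist":[0,0,0],"grip":0}]' 30
python3 -m creep '[{"translation":[0,0,0],"twist":[0,0,0],"grip":255},{"translation":[0,0,0],"twist":[0,0,0],"grip":255},{"translation":[0,0,0],"twist":[0,0,0],"grip":255},{"translation":[0,0,0],"twist":[0,0,0],"grip":255},{"translation":[0,0,0],"twist":[0,0,0],"grip":255},{"translation":[0,0,0],"twist":[0,0,0],"grip":255}]' 30
python3 - <<'E'
from h import *
from plant import viewer
S=viewer.camera("scene")["color"]
T=viewer.camera("top")["color"]
cv2.imwrite("pics/a6.png",np.hstack([cv2.resize(S[100:220,220:340],(400,400)),cv2.resize(T[140:260,330:450],(400,400))]))
E
```

```text
time_s: 6.95
tool_pos: [0.5695, -0.0371, 0.0986]
eef_rot: [[-0.933, 0.359, -0.002], [0.359, 0.933, -0.0], [0.002, -0.001, -1.0]]
force: [0.7, -0.8, -0.3]
gripper_width: 1.001
time_s: 7.7
tool_pos: [0.5703, -0.0369, 0.0999]
eef_rot: [[-0.934, 0.359, 0.0], [0.359, 0.934, 0.0], [-0.0, 0.0, -1.0]]
force: [-0.4, 1.3, 2.3]
gripper_width: 0.13
```

View pics/a6.png

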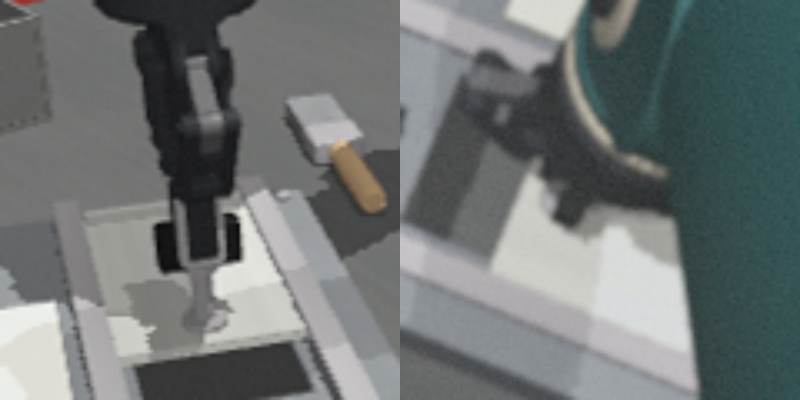

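Grasped: 11 mm opening, and the crop at (200,235) shows the finger centred on the wing. Now dragging along box +y, (0.38, 0.925), and removing the 1.3° of yaw excess.

```bash
python3 -m creep '[{"translation":[0,0,0],"twist":[0,0,-0.01],"grip":255},{"translation":[0.0011,0.0028,0],"twist":[0,0,-0.006],"grip":255},{"translation":[0.0027,0.0065,0],"twist":[0,0,-0.006],"grip":255},{"translation":[0.0027,0.0065,0],"twist":[0,0,0],"grip":255},{"translation":[0.0027,0.0065,0],"twist":[0,0,0],"grip":255},{"translation":[0.0027,0.0065,0],"twist":[0,0,0],"grip":255},{"translation":[0.0027,0.0065,0],"twist":[0,0,0],"grip":255},{"translation":[0.0027,0.0065,0],"twist":[0,0,0],"grip":255},{"translation":[0,0,0],"twist":[0,0,0],"grip":255}]' 50
```

```text
time_s: 8.93
tool_pos: [0.5881, 0.0064, 0.0997]
eef_rot: [[-0.926, 0.378, 0.001], [0.378, 0.926, 0.001], [-0.0, 0.002, -1.0]]
force: [-0.8, 1.0, 2.0]
gripper_width: 0.121
```

```bash
python3 -m creep '[{"translation":[0.0027,0.0065,0],"twist":[0,0,0],"grip":255},{"translation":[0.0027,0.0065,0],"twist":[0,0,0],"grip":255},{"translation":[0.0027,0.0065,0],"twist":[0,0,0],"grip":255},{"translation":[0.0019,0.0046,0],"twist":[0,0,0],"grip":255},{"translation":[0.0011,0.0028,0],"twist":[0,0,0],"grip":255},{"translation":[0,0,0],"twist":[0,0,0],"grip":255}]'
python3 -m creep '[{"translation":[0.0004,0.0009,0],"twist":[0,0,0],"grip":255},{"translation":[0.0004,0.0009,0],"twist":[0,0,0],"grip":255},{"translation":[0.0004,0.0009,0],"twist":[0,0,0],"grip":255},{"translation":[0,0,0],"twist":[0,0,0],"grip":255}]'
python3 -m creep '[{"translation":[0.0004,0.0009,0],"twist":[0,0,0],"grip":255},{"translation":[0.0004,0.0009,0],"twist":[0,0,0],"grip":255},{"translation":[0.0004,0.0009,0],"twist":[0,0,0],"grip":255},{"translation":[0,0,0],"twist":[0,0,0],"grip":255}]'
```

```text
time_s: 9.68
tool_pos: [0.5988, 0.0324, 0.0996]
eef_rot: [[-0.926, 0.379, 0.0], [0.379, 0.926, 0.001], [-0.0, 0.001, -1.0]]
force: [-2.3, -0.3, 2.5]
gripper_width: 0.125
time_s: 10.18
tool_pos: [0.5996, 0.0344, 0.0995]
eef_rot: [[-0.925, 0.379, -0.0], [0.379, 0.925, 0.0], [0.0, -0.0, -1.0]]
force: [-3.6, -2.5, 3.2]
gripper_width: 0.125
time_s: 10.68
tool_pos: [0.6008, 0.0373, 0.0995]
eef_rot: [[-0.925, 0.379, -0.0], [0.379, 0.925, 0.0], [0.0, 0.0, -1.0]]
force: [-3.5, -1.1, 1.8]
gripper_width: 0.128
```

```bash
python3 -m creep '[{"translation":[0.0001,0.0010,0],"twist":[0,0,0],"grip":255},{"translation":[0.0001,0.0010,0],"twist":[0,0,0],"grip":255},{"translation":[0.0003,0.0009,0],"twist":[0,0,0],"grip":255},{"translation":[0,0,0],"twist":[0,0,0],"grip":255}]'
python3 -m creep '[{"translation":[0.0004,0.0009,0],"twist":[0,0,0],"grip":255},{"translation":[0.0004,0.0009,0],"twist":[0,0,0],"grip":255},{"translation":[0,0,0],"twist":[0,0,0],"grip":255}]'
python3 -m creep '[{"translation":[0.0004,0.0009,0],"twist":[0,0,0],"grip":255},{"translation":[0.0004,0.0009,0],"twist":[0,0,0],"grip":255},{"translation":[0,0,0],"twist":[0,0,0],"grip":255}]'
```

```text
time_s: 11.18
tool_pos: [0.6019, 0.04, 0.0997]
eef_rot: [[-0.925, 0.379, 0.001], [0.379, 0.925, 0.0], [-0.001, 0.0, -1.0]]
force: [-2.8, -1.5, 2.7]
gripper_width: 0.125
time_s: 11.55
tool_pos: [0.6025, 0.0418, 0.0996]
eef_rot: [[-0.925, 0.379, 0.001], [0.379, 0.925, 0.0], [-0.0, 0.0, -1.0]]
force: [-1.0, -2.4, 2.4]
gripper_width: 0.126
time_s: 11.92
tool_pos: [0.6033, 0.0436, 0.0996]
eef_rot: [[-0.925, 0.379, 0.0], [0.379, 0.925, 0.0], [-0.0, 0.0, -1.0]]
force: [-1.3, -2.2, 2.7]
gripper_width: 0.126
```

```bash
for i in 1 ; do python3 -m creep '[{"translation":[0.0004,0.0009,0],"twist":[0,0,0],"grip":255},{"translation":[0,0,0],"twist":[0,0,0],"grip":255}]'; done
python3 -m creep '[{"translation":[0.0004,0.0009,0],"twist":[0,0,0],"grip":255},{"translation":[0,0,0],"twist":[0,0,0],"grip":255}]'
python3 -m creep '[{"translation":[0.0004,0.0009,0],"twist":[0,0,0],"grip":255},{"translation":[0,0,0],"twist":[0,0,0],"grip":255}]'
```

```text
time_s: 12.18
tool_pos: [0.6036, 0.0445, 0.0996]
eef_rot: [[-0.925, 0.379, 0.0], [0.379, 0.925, 0.0], [-0.0, 0.0, -1.0]]
force: [-1.4, -2.5, 2.2]
gripper_width: 0.126
time_s: 12.42
tool_pos: [0.6038, 0.045, 0.0996]
eef_rot: [[-0.925, 0.379, -0.0], [0.379, 0.925, -0.0], [-0.0, -0.0, -1.0]]
force: [-1.8, -3.1, 2.0]
gripper_width: 0.126
time_s: 12.68
tool_pos: [0.6039, 0.0451, 0.0994]
eef_rot: [[-0.925, 0.38, -0.001], [0.38, 0.925, -0.001], [0.0, -0.001, -1.0]]
force: [-2.0, -5.4, 2.2]
gripper_width: 0.128
```

```bash
python3 -m creep '[{"translation":[0.0004,0.0009,0],"twist":[0,0,0],"grip":255},{"translation":[0,0,0],"twist":[0,0,0],"grip":255}]'
python3 -m creep '[{"translation":[0.0004,0.0009,0],"twist":[0,0,0],"grip":255},{"translation":[0,0,0],"twist":[0,0,0],"grip":255}]'
```

```text
time_s: 12.92
tool_pos: [0.6039, 0.0452, 0.0992]
eef_rot: [[-0.925, 0.38, -0.002], [0.38, 0.925, -0.002], [0.001, -0.003, -1.0]]
force: [-2.5, -6.8, 2.7]
gripper_width: 0.126
time_s: 13.18
tool_pos: [0.6039, 0.0453, 0.0991]
eef_rot: [[-0.925, 0.381, -0.003], [0.381, 0.925, -0.003], [0.001, -0.004, -1.0]]
force: [-3.1, -7.4, 2.5]
gripper_width: 0.126
```

The position has stopped while the force climbs, so the hatch is on its stop (88.8 mm travelled, about 86 expected). Easing the push a little, then pressing slowly.

```bash
python3 -m creep '[{"translation":[-0.0006,-0.0015,0],"twist":[0,0,0],"grip":255},{"translation":[0,0,0],"twist":[0,0,0],"grip":255}]'
python3 -m creep '[{"translation":[0,0,-0.0015],"twist":[0,0,0],"grip":255},{"translation":[0,0,-0.0015],"twist":[0,0,0],"grip":255},{"translation":[0,0,-0.0015],"twist":[0,0,0],"grip":255},{"translation":[0,0,0],"twist":[0,0,0],"grip":255}]'
```

```text
time_s: 13.42
tool_pos: [0.6039, 0.0451, 0.0993]
eef_rot: [[-0.925, 0.38, -0.001], [0.38, 0.925, -0.001], [0.001, -0.002, -1.0]]
force: [-2.3, -5.0, 2.2]
gripper_width: 0.123
time_s: 13.92
tool_pos: [0.6039, 0.0452, 0.0948]
eef_rot: [[-0.925, 0.38, -0.001], [0.38, 0.925, -0.001], [0.001, -0.002, -1.0]]
force: [-3.2, -5.6, 3.1]
gripper_width: 0.126
```

```bash
python3 -m creep '[{"translation":[0,0,-0.0015],"twist":[0,0,0],"grip":255},{"translation":[0,0,-0.0015],"twist":[0,0,0],"grip":255},{"translation":[0,0,0],"twist":[0,0,0],"grip":255}]'
```

```text
time_s: 14.3
tool_pos: [0.6039, 0.0452, 0.0919]
eef_rot: [[-0.925, 0.38, -0.001], [0.38, 0.925, -0.001], [0.001, -0.002, -1.0]]
force: [-3.2, -5.9, 3.7]
gripper_width: 0.125
```

Past 3 mm (7.4 mm down) with only the spring's force, so the pin is in the slot. Continuing.

```bash
python3 -m creep '[{"translation":[0,0,-0.0015],"twist":[0,0,0],"grip":255},{"translation":[0,0,-0.0015],"twist":[0,0,0],"grip":255},{"translation":[0,0,-0.001],"twist":[0,0,0],"grip":255},{"translation":[0,0,0],"twist":[0,0,0],"grip":255}]'
python3 -m creep '[{"translation":[0,0,-0.001],"twist":[0,0,0],"grip":255},{"translation":[0,0,-0.001],"twist":[0,0,0],"grip":255},{"translation":[0,0,0],"twist":[0,0,0],"grip":255}]'
```

```text
time_s: 14.8
tool_pos: [0.6039, 0.0452, 0.088]
eef_rot: [[-0.925, 0.38, -0.001], [0.38, 0.925, -0.001], [0.001, -0.002, -1.0]]
force: [-2.9, -6.2, 4.9]
gripper_width: 0.126
time_s: 15.18
tool_pos: [0.6039, 0.0452, 0.0861]
eef_rot: [[-0.925, 0.38, -0.001], [0.38, 0.925, -0.001], [0.001, -0.002, -1.0]]
force: [-2.8, -4.2, 5.0]
gripper_width: 0.129
```

```bash
python3 -m creep '[{"translation":[0,0,-0.001],"twist":[0,0,0],"grip":255},{"translation":[0,0,-0.0005],"twist":[0,0,0],"grip":255},{"translation":[0,0,0],"twist":[0,0,0],"grip":255}]'
```

```text
time_s: 15.55
tool_pos: [0.6039, 0.0452, 0.0846]
eef_rot: [[-0.925, 0.38, -0.001], [0.38, 0.925, -0.001], [0.001, -0.002, -1.0]]
force: [-2.2, -5.1, 4.9]
gripper_width: 0.128
```

```bash
python3 -m creep '[{"translation":[0,0,-0.0007],"twist":[0,0,0],"grip":255},{"translation":[0,0,-0.0007],"twist":[0,0,0],"grip":255},{"translation":[0,0,0],"twist":[0,0,0],"grip":255}]'
python3 -m creep '[{"translation":[0,0,-0.0007],"twist":[0,0,0],"grip":255},{"translation":[0,0,-0.0007],"twist":[0,0,0],"grip":255},{"translation":[0,0,0],"twist":[0,0,0],"grip":255}]'
```

```text
time_s: 15.92
tool_pos: [0.6039, 0.0452, 0.0833]
eef_rot: [[-0.925, 0.38, -0.001], [0.38, 0.925, -0.001], [0.001, -0.002, -1.0]]
force: [-3.6, -5.2, 4.7]
gripper_width: 0.126
time_s: 16.3
tool_pos: [0.6041, 0.0451, 0.0829]
eef_rot: [[-0.925, 0.38, -0.001], [0.38, 0.925, -0.001], [0.0, -0.001, -1.0]]
force: [-5.4, -5.9, 11.6]
gripper_width: 0.127
```

```bash
python3 -m creep '[{"translation":[0,0,-0.0007],"twist":[0,0,0],"grip":255},{"translation":[0,0,-0.0007],"twist":[0,0,0],"grip":255},{"translation":[0,0,0],"twist":[0,0,0],"grip":255}]'
```

```text
time_s: 16.68
tool_pos: [0.6042, 0.0452, 0.0828]
eef_rot: [[-0.925, 0.38, -0.001], [0.38, 0.925, -0.001], [0.0, -0.001, -1.0]]
force: [-8.3, -5.6, 19.7]
gripper_width: 0.126
```

Bottomed at 16.5 mm down (force rising with no travel). Backing off 2.2 mm of command so it just rests near the floor.

```bash
python3 -m creep '[{"translation":[0,0,0.0022],"twist":[0,0,0],"grip":255},{"translation":[0,0,0],"twist":[0,0,0],"grip":255}]'; python3 -c "
from plant import arm;import numpy as np;o=arm.observe();print(np.round(o['moment'],3),np.round(o['qpos'],1))"
```

```text
time_s: 16.92
tool_pos: [0.604, 0.0452, 0.083]
eef_rot: [[-0.925, 0.38, -0.001], [0.38, 0.925, -0.001], [0.0, -0.001, -1.0]]
force: [-2.3, -4.9, 4.7]
gripper_width: 0.124
[-1.393  0.794 -0.027] [-18.2  30.5  14.2 104.   -9.8  46.7  68.5]
```

```bash
python3 -m creep '[{"translation":[0,0,0],"twist":[0,0,-0.04],"grip":255},{"translation":[0,0,0],"twist":[0,0,-0.04],"grip":255},{"translation":[0,0,0],"twist":[0,0,-0.04],"grip":255},{"translation":[0,0,0],"twist":[0,0,0],"grip":255}]'; python3 -c "
from plant import arm;import numpy as np;o=arm.observe();print(np.round(o['moment'],3))"
```

```text
time_s: 17.42
tool_pos: [0.6039, 0.0451, 0.0829]
eef_rot: [[-0.873, 0.488, -0.001], [0.488, 0.873, -0.001], [0.0, -0.002, -1.0]]
force: [-3.2, -6.2, 6.5]
gripper_width: 0.125
[-1.384  0.946 -0.044]
```

It turns freely at about 0.04 N m. Continuing.

```bash
python3 -m creep '[{"translation":[0,0,0],"twist":[0,0,-0.06],"grip":255},{"translation":[0,0,0],"twist":[0,0,-0.06],"grip":255},{"translation":[0,0,0],"twist":[0,0,-0.06],"grip":255},{"translation":[0,0,0],"twist":[0,0,-0.06],"grip":255},{"translation":[0,0,0],"twist":[0,0,-0.06],"grip":255},{"translation":[0,0,0],"twist":[0,0,0],"grip":255}]'; python3 -c "
from plant import arm;import numpy as np;o=arm.observe();print(np.round(o['moment'],3))"
python3 -m creep '[{"translation":[0,0,0],"twist":[0,0,-0.06],"grip":255},{"translation":[0,0,0],"twist":[0,0,-0.06],"grip":255},{"translation":[0,0,0],"twist":[0,0,-0.06],"grip":255},{"translation":[0,0,0],"twist":[0,0,-0.06],"grip":255},{"translation":[0,0,0],"twist":[0,0,-0.06],"grip":255},{"translation":[0,0,0],"twist":[0,0,0],"grip":255}]'; python3 -c "
from plant import arm;import numpy as np;o=arm.observe();print(np.round(o['moment'],3))"
```

```text
time_s: 18.18
tool_pos: [0.6039, 0.0451, 0.0829]
eef_rot: [[-0.689, 0.724, -0.001], [0.724, 0.689, -0.001], [-0.0, -0.002, -1.0]]
force: [-4.2, -5.0, 6.6]
gripper_width: 0.123
[-1.421  1.029 -0.027]
time_s: 18.92
tool_pos: [0.6038, 0.0451, 0.0829]
eef_rot: [[-0.445, 0.896, -0.001], [0.896, 0.445, -0.001], [-0.001, -0.002, -1.0]]
force: [-5.0, -6.0, 7.3]
gripper_width: 0.128
[-1.417  1.058 -0.01 ]
```

```bash
python3 -m creep '[{"translation":[0,0,0],"twist":[0,0,-0.08],"grip":255},{"translation":[0,0,0],"twist":[0,0,-0.08],"grip":255},{"translation":[0,0,0],"twist":[0,0,-0.08],"grip":255},{"translation":[0,0,0],"twist":[0,0,-0.08],"grip":255},{"translation":[0,0,0],"twist":[0,0,-0.08],"grip":255},{"translation":[0,0,0],"twist":[0,0,0],"grip":255}]'; python3 -c "
from plant import arm;import numpy as np;o=arm.observe();print(np.round(o['moment'],3))"
python3 -m creep '[{"translation":[0,0,0],"twist":[0,0,-0.08],"grip":255},{"translation":[0,0,0],"twist":[0,0,-0.08],"grip":255},{"translation":[0,0,0],"twist":[0,0,-0.08],"grip":255},{"translation":[0,0,0],"twist":[0,0,-0.08],"grip":255},{"translation":[0,0,0],"twist":[0,0,-0.07],"grip":255},{"translation":[0,0,0],"twist":[0,0,-0.06],"grip":255},{"translation":[0,0,0],"twist":[0,0,0],"grip":255}]'; python3 -c "
from plant import arm;import numpy as np;o=arm.observe();print(np.round(o['moment'],3),np.round(o['qpos'],1))"
```

```text
time_s: 19.68
tool_pos: [0.6038, 0.0452, 0.0829]
eef_rot: [[-0.06, 0.998, -0.001], [0.998, 0.06, -0.001], [-0.001, -0.001, -1.0]]
force: [-4.5, -6.3, 8.2]
gripper_width: 0.127
[-1.377  1.151  0.003]
time_s: 20.55
tool_pos: [0.6037, 0.0452, 0.0829]
eef_rot: [[0.379, 0.925, -0.001], [0.925, -0.379, -0.001], [-0.002, -0.001, -1.0]]
force: [-4.7, -5.5, 8.7]
gripper_width: 0.127
[-1.343  1.25  -0.028] [-34.5  34.2  36.7 105.1 -26.1  49.5  -7.5]
```

Turned 90°, jaws now along the box's x. Letting it rise gently into the groove, with a feel for the catch.

```bash
python3 -m creep '[{"translation":[0,0,0.001],"twist":[0,0,0],"grip":255},{"translation":[0,0,0.001],"twist":[0,0,0],"grip":255},{"translation":[0,0,0.001],"twist":[0,0,0],"grip":255},{"translation":[0,0,0],"twist":[0,0,0],"grip":255}]'
python3 -m creep '[{"translation":[0,0,0.001],"twist":[0,0,0],"grip":255},{"translation":[0,0,0.001],"twist":[0,0,0],"grip":255},{"translation":[0,0,0],"twist":[0,0,0],"grip":255}]'
```

```text
time_s: 21.05
tool_pos: [0.6036, 0.0452, 0.0855]
eef_rot: [[0.379, 0.925, -0.001], [0.925, -0.379, -0.001], [-0.002, -0.001, -1.0]]
force: [-4.6, -5.1, 5.1]
gripper_width: 0.127
time_s: 21.42
tool_pos: [0.6036, 0.0452, 0.087]
eef_rot: [[0.379, 0.925, -0.002], [0.925, -0.379, -0.002], [-0.002, -0.001, -1.0]]
force: [-2.9, -4.2, 1.5]
gripper_width: 0.124
```

Caught after rising 4.1 mm: the upward force vanishes and it holds about 12.3 mm down. Opening and going up.

```bash
python3 -m creep '[{"translation":[0,0,0],"twist":[0,0,0],"grip":200},{"translation":[0,0,0],"twist":[0,0,0],"grip":100},{"translation":[0,0,0],"twist":[0,0,0],"grip":0},{"translation":[0,0,0],"twist":[0,0,0],"grip":0},{"translation":[0,0,0],"twist":[0,0,0],"grip":0},{"translation":[0,0,0.02],"twist":[0,0,0],"grip":0},{"translation":[0,0,0.04],"twist":[0,0,0],"grip":0},{"translation":[0,0,0.06],"twist":[0,0,0],"grip":0},{"translation":[-0.04,0,0.04],"twist":[0,0,0],"grip":0},{"translation":[-0.06,0,0],"twist":[0,0,0],"grip":0},{"translation":[-0.06,0,0],"twist":[0,0,0],"grip":0},{"translation":[0,0,0],"twist":[0,0,0],"grip":0}]'
python3 - <<'E'
from h import *
from plant import viewer
S=viewer.camera("scene")["color"]
T=viewer.camera("top")["color"]
cv2.imwrite("pics/f.png",np.hstack([cv2.resize(S[140:290,190:340],(400,400)),cv2.resize(T[90:240,270:420],(400,400))]))
E
```

```text
time_s: 22.92
tool_pos: [0.4407, 0.0467, 0.2485]
eef_rot: [[0.377, 0.926, -0.001], [0.926, -0.377, 0.007], [0.006, -0.003, -1.0]]
force: [0.8, 0.4, 0.3]
gripper_width: 1.001
```

View pics/f.png

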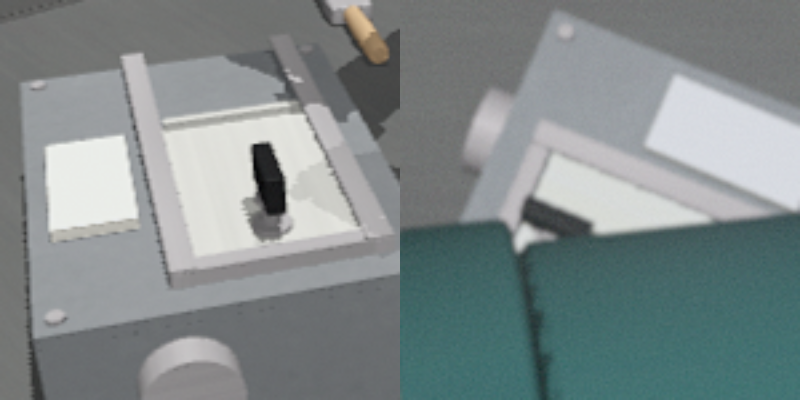

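The final view shows the hatch against its stop. The wing is low, at crop (268,178), and in the top view its bar runs at about 21° against the rail's 22°. The tile is in place and the arm is clear. Handing in.

```bash
python3 -m creep '[{"translation":[0,0,0],"twist":[0,0,0],"grip":0},{"translation":[0,0,0],"twist":[0,0,0],"grip":0},{"translation":[0,0,0],"twist":[0,0,0],"grip":0}]'; python3 -c "
from plant import arm;print(arm.hand_in())"
```

```text
time_s: 23.4
tool_pos: [0.445, 0.0461, 0.2473]
eef_rot: [[0.379, 0.925, -0.0], [0.925, -0.379, -0.002], [-0.002, 0.0, -1.0]]
force: [0.3, -0.2, 0.2]
gripper_width: 0.999
the job is handed in; nothing more can be done
None
```

The hatch is home, and the stud is pressed down, turned 90° clockwise and held by its catch. I handed the job in at 23.4 s; the hand-in gave no verdict.

- **Hatch:** I gripped the wing and drew the hatch 88.8 mm along the box until the position stopped and the force climbed to about 8 N. The pictures had put it about 86 mm open.
- **Press:** The stud bottomed 16.5 mm down. The wrist read 19.7 N at most there, so I estimate about 13–15 N on the floor after taking off the spring, under the 18 N limit. I then backed off until it only rested there.
- **Turn and release:** It turned 90° freely, with under about 0.05 N m change in the wrist reading. It then rose about 4 mm into the groove, roughly 12.3 mm down by the tool height before I let go.

**Last checks:** After release, the pictures show the hatch against its stop, the wing low and parallel to the rails (about 21° against 22°), and the tile in place. The wrench, oil can, disc and tile stack were outside that last picture, though the arm never went near them. The arm was clear, with wrist force near zero.

**One disagreement:** The reported tool height did not match the pictures. The fingertips really sat about 35 mm above the reported point, so a test close at the stated height met nothing. I corrected for that and gripped the wing at the next try.

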